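Go / no-go check of a tube-holder bore

TASK

Check the angled bore of the aluminium tube block with the double-ended plug gauge: take the gauge from its cradle and push its go end (green collar, thin plug) into the bore until the green collar is fully home against the block. Draw it out, turn the gauge end for end, hold the no-go end (red collar, thick plug) centred and square on the same bore and press it gently there for about a second, to confirm that it does not enter. Then lay the gauge back in the notches of its cradle, either way round, and let go; never ram the gauge and do not disturb the things around.

Things in the scene. Friction and masses are not known exactly. Their poses are not given: they have to be found in the camera images.
- gauge: Loose steel double-ended plug gauge, 173 mm long, 0.18-0.33 kg, lying level in the cradle. Origin mid-handle on the axis; x points to the go end. Hex handle x = -45 to 45 mm, 26 mm across flats; flats face +y and -y: pinch there, at the middle. 33 mm collars 5 mm wide: green at x = 45-50, red at -45 to -50. Go plug 22 mm dia, x = 50-95, nose chamfered 2.5 mm; no-go plug 29 mm dia, x = -50 to -78.
- go_tip (a point): Centre of the end face of the go plug, at x = +95 mm of the gauge.
- go_shoulder (a point): Centre of the outer face of the green collar, at x = +50 mm of the gauge; it comes to the mouth of the bore when the go end is fully home.
- nogo_tip (a point): Centre of the end face of the no-go plug, at x = -78 mm of the gauge.
- tube_block: Fixed aluminium block, 70 x 70 x 60 mm, tilted between the grey stand's two 100 mm high cheeks. Origin: centre of the bore's mouth on its face, 100 mm above the worktop; z is the bore axis, out of the mouth, 35 degrees above level; y is level. Straight through bore 24 mm dia, 60 mm deep, 2 mm chamfer: the go plug has 1 mm clearance all round, the no-go plug cannot enter.
- stand: Fixed grey stand that carries the block. Origin on the worktop under the mouth of the bore; the mouth looks along its -x axis (and up). Base 140 mm (x -35 to +105) x 115 mm x 12 mm.
- cradle: Fixed cradle: blue base 150 x 100 x 10 mm, two black posts at x = -33 and 33 mm, 8 mm thick, 66 mm wide, tops 63 mm high, with V notches whose faces slope 30 degrees and fit the handle's lower flats. Between them, x = -29 to 29, the handle is free for fingers. Origin at the centre of the underside; x along the resting gauge, level.
- cradle_rest (a point): Where the middle of the gauge (its origin) lies when it rests in the cradle, 60 mm above the worktop.
- timer: Bystander: small white timer, 66 x 60 x 18 mm, loose. Origin at the centre of the underside.
- petri_dish: Bystander: glass petri dish, 94 mm diameter, 18 mm high, loose. Origin at the centre of the underside.
- conical_flask: Bystander: conical flask, 79 mm diameter, 136 mm high, loose. Origin at the centre of the underside.
- sample_bottle: Bystander: small glass bottle, 58 mm diameter, 103 mm high, loose. Origin at the centre of the underside.
- marker_pen: Bystander: red and white marker pen lying down, 135 mm long, 17 mm thick, loose. Origin at the centre of the underside.
There are look-alikes about, which are no part of the job. There is more than one size of the gauge; the one meant has the size given above.

How it is judged:
By the outcome, as a careful person would: the job done as asked, in the order asked, and still so for the second after the job is handed in, with the robot touching nothing.
It also fails if it takes over 72 s, if anything falls off the work surface, if the arm or the gripper's body presses on something with over 40 N, if the wrist force passes 120 N, or if a joint passes its speed limit or range.

ROBOT

A 6-joint arm with a two-finger parallel gripper is mounted at the origin on a cart in front of the work surface, level with it; the furniture and walls round the work are solid. World frame = base frame: x ahead of the robot, y to its left, z up, the work surface at z = 0. Lengths are in mm, angles in rad, forces in N, time in s.
With the tool pointing down it reaches from about 400 to 825 mm from the base axis. Payload 7 kg.
Tool frame: the origin (TCP) lies at the very end of the fingers, on their centre line; the grasp point (between the pads) lies 19 mm behind it; z points along the fingers, y is the direction in which the jaws open and shut (so a half turn about z gives the same grasp; the last joint's range is limited). The gripper opens to 88 mm and grips with 3 to 60 N. Pads are 19 mm wide; open, the fingers measure 130 mm over their backs; the gripper's body (78 mm by 193 mm) begins 47 mm behind the grasp point.
Start: joints at [1.515, 0.359, 0.012, 0, -1.224, -0.288], TCP at [227.528, 635.473, 226.561] pointing down, gripper open.
Joint ranges: [-3.07, 3.07], [-1.43, 2.12], [-1.02, 1.25], [-3.03, 1.67], [-3.05, -0], [-3.03, 3.03]. Speed limits (rad/s): [2.39, 2.39, 3.01, 3.14, 3.14, 3.14].

INTERFACE

Orientations are given as a unit quaternion [x, y, z, w].
In Python, from plant import bot gives the robot as it stands. Calls block until the motion is done:
- bot.move_ptp(position, orientation): joint-space move of the TCP to a pose.
- bot.line_to(position, velocity=150, ori=None): straight line of the TCP; ori=None keeps the orientation; velocity is the mean speed in mm/s.
- bot.move_joints(angles): joint-space move.
- bot.move_gripper(opening, force=None): finger opening in mm; force is the grip in N (None keeps the last); returns when the fingers have stopped.
- bot.pause(seconds).
- bot.solve_ik(position, orientation): joint angles nearest the present ones, or None.
- bot.read_state(): the state.
- bot.camera(name): name is "scene" or "top" or "wrist"; returns the picture (480x640x3 uint8, red, green, blue); there is no depth.
- bot.get_calibration(name): a dict with "fx", "fy", "cx", "cy" (pixels), "distortion" ([k1, k2, p1, p2, k3] as OpenCV has them; the pictures are not rectified), "view" (4x4, takes a point from world to camera coordinates); the wrist camera has in their place "T_tool_cam" (4x4, takes a point from camera to tool coordinates, whose origin is the TCP and whose axes are the flange's). Camera axes: x right, y up, looking along -z (the intrinsics and any distortion apply to the point x, -y, -z); pixel columns grow to the right and rows downward; lengths in mm; the calibration is good to about 2 mm. A picture is of the moment at which its call begins: read the wrist's pose just before it. get_calibration takes no time and is no camera call.
A pose or a line that the arm cannot do raises bot.Unreachable and nothing moves.
- bot.close_job(): hands the job in, once; it reports no verdict.
The state is a dict: "t": time; "joint_pos": joint angles; "qvel": joint speeds; "tau": joint torques, N m; "tcp_pos": TCP position; "eef_rot": TCP orientation; "contact_force": force on the tool from outside, world axes, zero at the start; "moment": the same for the moment, N m; "width": finger opening in mm.
Only numpy, scipy, OpenCV 4.12 (cv2) and the standard library are available. Lean on these libraries where they do the work, as an engineer would, in place of code of your own. Each camera call takes 0.05 s, during which the arm holds its last target.

## Working session

There is one attempt and no reset: what is moved stays moved. The work goes in short steps, each a Python script; the robot and the scene stay as the last script left them, time stands still between calls to the robot, and variables do not carry over. Pictures are saved under pics/ and viewed, and the job is handed in when it is done.

```bash
ls; mkdir -p pics; python3 - <<'E'
from plant import bot
import cv2,json
for n in ["scene","top","wrist"]:
    s=bot.read_state()
    im=bot.camera(n); cv2.imwrite(f"pics/{n}0.png",im[:,:,::-1])
    c=bot.get_calibration(n); print(n,{k:(v.tolist() if hasattr(v,'tolist') else v) for k,v in c.items()})
print(s)
E
```

```text
pics
scene {'fx': 606.0689001525711, 'fy': 606.0689001525711, 'cx': 320.18136994866694, 'cy': 236.8585738750292, 'distortion': [-0.025269268564500395, 0.0, 0.0, 0.0, 0.0], 'view': [[0.7695804888887979, -0.6383306888115782, -0.01672730830154115, -379.5533154957308], [0.48362500410156734, 0.5655598574289754, 0.6680186397643973, -415.8150833698224], [-0.41695650436159126, -0.5221838559226559, 0.7439565135707257, -1325.185363823236], [0.0, 0.0, 0.0, 1.0]]}
top {'fx': 508.66955587422655, 'fy': 508.66955587422655, 'cx': 322.99002907698366, 'cy': 235.79821069211653, 'distortion': [-0.1140391909521033, 0.0, 0.0, 0.0, 0.0], 'view': [[-0.0007408456266040887, -0.9999920207391791, -0.003925507066704553, 149.26009631424577], [0.9927645957560282, -0.001206833777177237, 0.12007081646097194, -580.9740893556083], [-0.12007459581913106, -0.003808150496956508, 0.9927575683059108, -1201.0314863983792], [0.0, 0.0, 0.0, 1.0]]}
wrist {'fx': 367.4477527451518, 'fy': 367.4477527451518, 'cx': 314.8786441776312, 'cy': 234.31188440973457, 'distortion': [-0.07101638870010288, 0.0, 0.0, 0.0, 0.0], 'T_tool_cam': [
[... 267 characters left out ...]
.0, 0.0, 1.0]]}
{'t': 0.1, 'joint_pos': array([ 1.51510421e+00,  3.59319926e-01,  1.11645909e-02, -2.98804254e-04,
       -1.22409069e+00, -2.88075769e-01]), 'qvel': array([2.64583453e-04, 4.18982795e-04, 1.16845810e-03, 4.88735942e-04,
       4.51749189e-04, 5.18724255e-05]), 'tau': array([-8.90136071e-04, -5.84163487e+01,  2.93753618e+01,  7.01555997e+00,
        1.01992569e-02, -4.20045149e-05]), 'tcp_pos': array([227.39754933, 635.09026472, 225.72125132]), 'eef_rot': array([ 9.85255318e-01, -1.71088904e-01, -5.54961610e-05,  7.36246622e-04]), 'contact_force': array([ 0.61390569,  1.43522169, -0.58222886]), 'moment': array([0.00110673, 0.07612605, 0.01773484]), 'width': 87.44092544719248}
```

View pics/scene0.png

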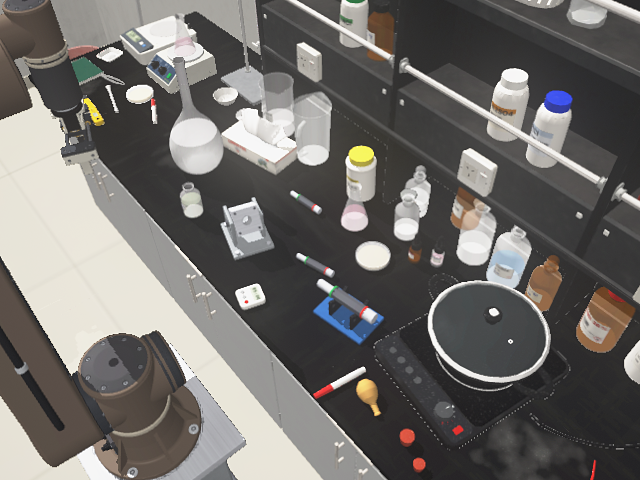

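View pics/top0.png

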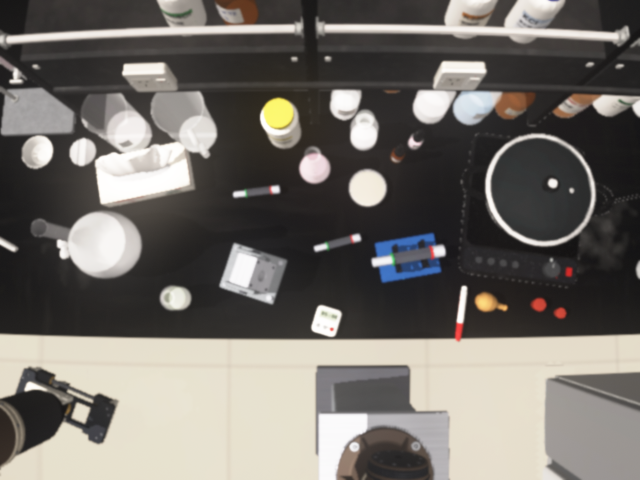

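View pics/wrist0.png

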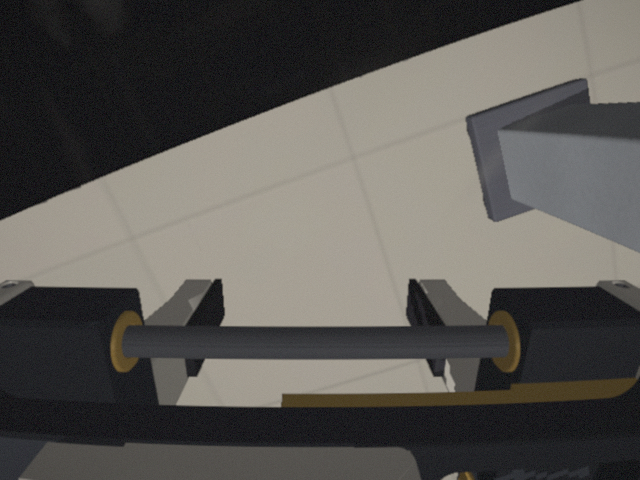

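The top view shows three gauges: (410,256) in the blue cradle, and two smaller ones lying flat at (337,242) and (257,191). The one in the cradle fits the description, because it is in the cradle and is the longest. The stand is at (253,273). I'll confirm this in enlarged crops.

```bash
python3 - <<'E'
import cv2,numpy as np
t=cv2.imread('pics/top0.png'); s=cv2.imread('pics/scene0.png')
a=cv2.resize(t[215:295,360:460],None,fx=8,fy=7.5,interpolation=cv2.INTER_CUBIC) 
a=cv2.resize(t[220:290,360:460],None,fx=8,fy=8,interpolation=cv2.INTER_CUBIC)
cv2.imwrite('pics/c1.png',a)
cv2.imwrite('pics/c2.png',cv2.resize(t[235:310,210:310],None,fx=8,fy=8,interpolation=cv2.INTER_CUBIC))
cv2.imwrite('pics/c3.png',cv2.resize(s[190:265,210:310],None,fx=8,fy=8,interpolation=cv2.INTER_CUBIC))
cv2.imwrite('pics/c4.png',cv2.resize(s[270:345,300:400],None,fx=8,fy=8,interpolation=cv2.INTER_CUBIC))
E
```

```text
(no output)
```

View pics/c1.png

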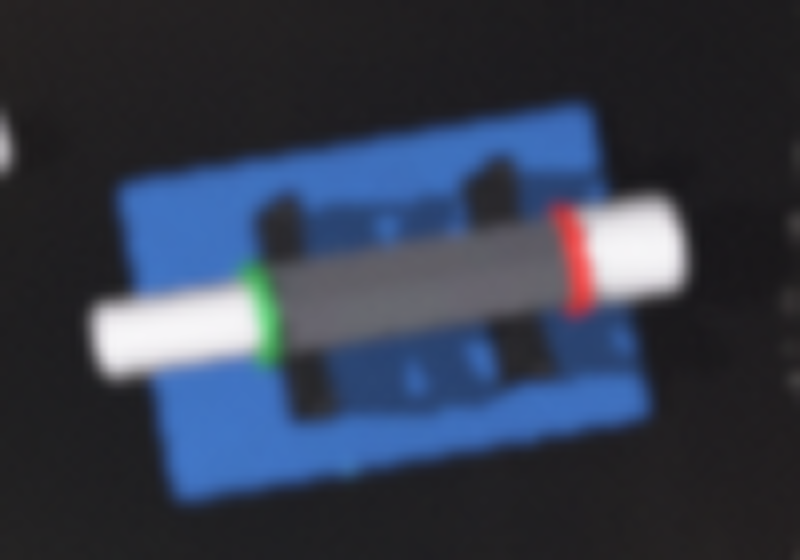

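View pics/c2.png

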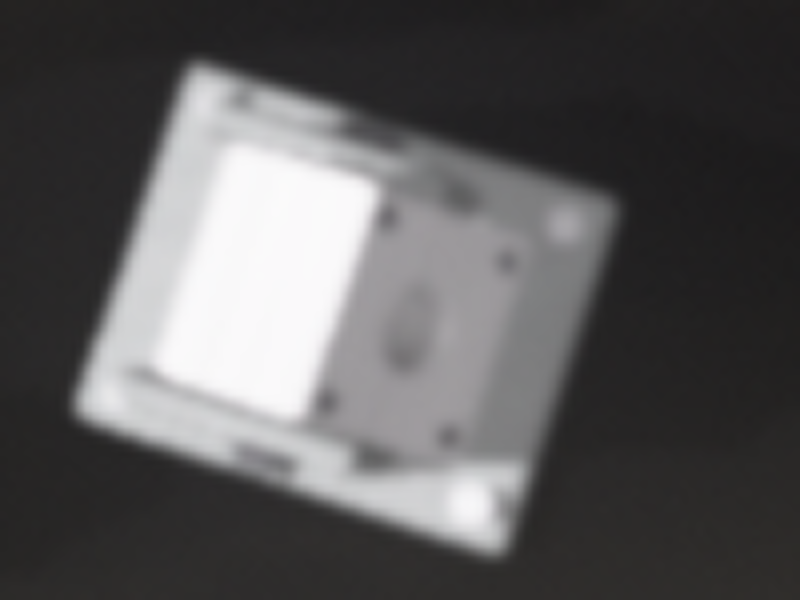

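View pics/c3.png

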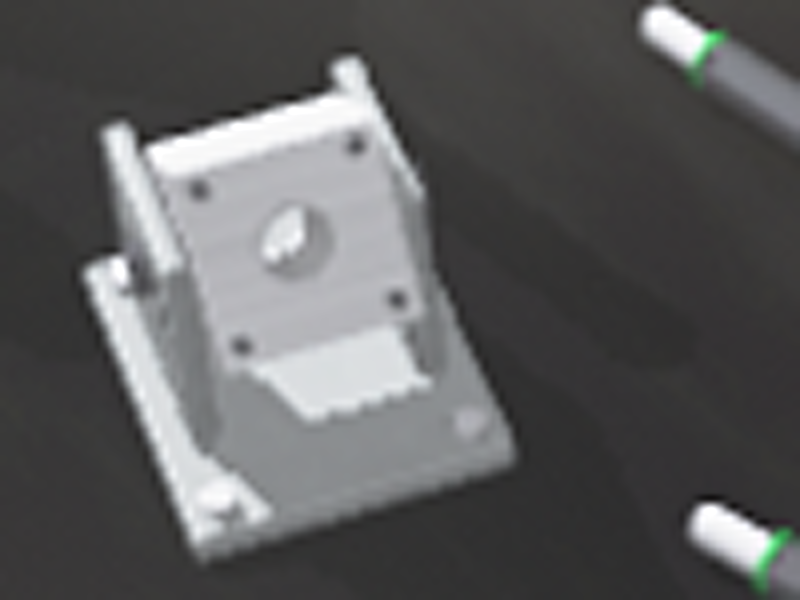

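View pics/c4.png

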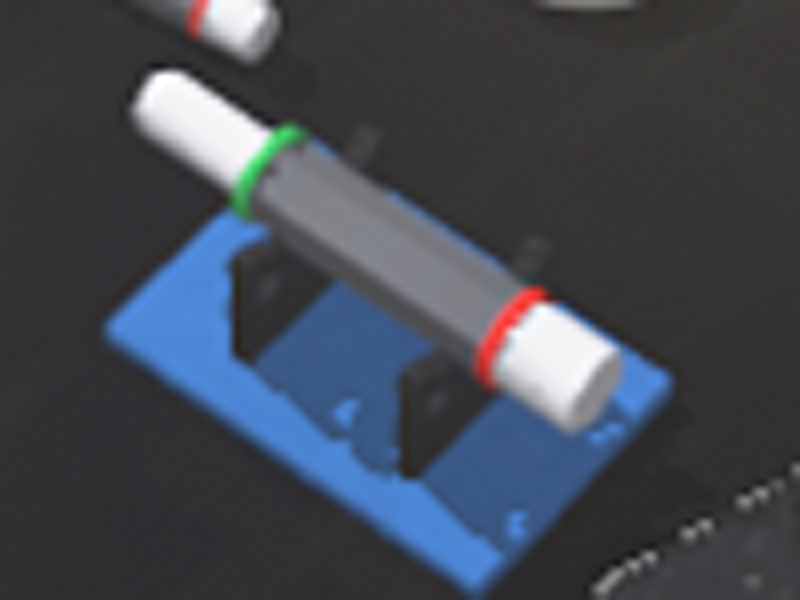

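c1 and c4 confirm it: the cradle gauge has the green collar and thin plug at image-left, and the red collar and thick plug at image-right. In c2 and c3 the bore mouth is at about (412,328) and (297,240), with four screw holes around it. Next I'll fit the stand and gauge poses from both cameras.

```bash
cat > h.py <<'E'
import numpy as np,cv2
from scipy.optimize import least_squares
from scipy.spatial.transform import Rotation as R
def proj(cal,P,V=None):
    V=np.array(cal['view']) if V is None else V
    P=np.atleast_2d(P); c=P@V[:3,:3].T+V[:3,3]
    c=c*[1,-1,-1]
    K=np.array([[cal['fx'],0,cal['cx']],[0,cal['fy'],cal['cy']],[0,0,1]])
    return cv2.projectPoints(c.reshape(-1,1,3),np.zeros(3),np.zeros(3),K,np.array(cal['distortion']))[0].reshape(-1,2)
def crop(px,ox,oy,f): return (np.array(px,float)+.5)/f-.5+[ox,oy]
def wview(cal,s):
    T=np.eye(4);T[:3,:3]=R.from_quat(s['eef_rot']).as_matrix();T[:3,3]=s['tcp_pos']
    return np.linalg.inv(T@np.array(cal['T_tool_cam']))
E
python3 - <<'E'
from h import *
from plant import bot
ct,cs=bot.get_calibration('top'),bot.get_calibration('scene')
for c in (ct,cs):
    V=np.array(c['view']);print('cam',-V[:3,:3].T@V[:3,3])
# stand: holes. order: in block frame (u=y lateral, v=up)
a=np.radians(35)
def blk(p,local): # local: y, v(up along face), n(out)
    x,y,yaw=p[:3]; M=R.from_euler('z',yaw).as_matrix()
    ux=np.array([-np.cos(a),0,np.sin(a)]);v=np.array([np.sin(a),0,np.cos(a)])
    L=np.array([l[0]*np.array([0,1,0])+l[1]*v+l[2]*ux+[0,0,100] for l in local])
    return L@M.T+[x,y,0]
# stand x ~ image left in top ; stand y = image down (world -x).. yaw~75deg: y axis=(-.97,.25)-> image down
# top order: (387,216): up-edge, image top => y=-,v=+ ; (508,262): y-,v- ; (327,402): y+,v+ ; (450,437): y+,v-
tp=crop([(387,216),(508,262),(327,402),(450,437)],210,235,8)
# scene: y+ is toward left (world -x)
sp=crop([(355,145),(398,299),(198,190),(241,345)],210,190,8)
def loc(h): return [(-h,h,0),(-h,-h,0),(h,h,0),(h,-h,0)]
for use in ('t','s','ts'):
    def f(p):
        P=blk(p,loc(p[3])); r=[]
        if 't' in use:r.append(proj(ct,P)-tp)
        if 's' in use:r.append(proj(cs,P)-sp)
        return np.concatenate(r).ravel()
    s=least_squares(f,[640,300,1.3,25]);print(use,s.x,np.degrees(s.x[2]),np.abs(s.fun).max().round(2))
print(proj(ct,blk(s.x,[(0,0,0)])),crop((412,328),210,235,8),proj(cs,blk(s.x,[(0,0,0)])),crop((297,240),210,190,8))
# gauge: axis points z=60, x,y,yaw
tq=crop([(100,340),(262,315),(572,260),(675,247)],360,220,8)
sq=crop([(152,100),(268,172),(512,338),(592,392)],300,270,8)
def g(p): 
    d=np.array([np.cos(p[2]),np.sin(p[2]),0]);return np.array([[p[0],p[1],60]+d*t for t in (95*p[3],47.5*p[3],-47.5*p[3],-78*p[3])])
for use in('t','s','ts'):
    def f(p):
        r=[]
        if 't' in use:r.append(proj(ct,g(p))-tq)
        if 's' in use:r.append(proj(cs,g(p))-sq)
        return np.concatenate(r).ravel()
    s=least_squares(f,[540,-70,1.7,1]);print(use,s.x,np.degrees(s.x[2]),np.abs(s.fun).max().round(2))
E
```

```text
cam [ 432.66771536  143.98405752 1262.67705271]
cam [ -59.34925943 -699.10261315 1257.30360417]
t [481.43725173 288.11523189   1.26207251  27.08948072] 72.31142843726889 0.2
s [479.88203735 284.58499552   1.26056168  27.00780284] 72.22486397462079 0.14
ts [481.04592945 287.0973175    1.26164492  27.07092734] 72.2869289208536 0.83
[[262.39386885 275.91531835]] [261.0625 275.5625] [[246.67519789 219.45362569]] [246.6875 219.5625]
t [530.50819318 -62.33474856   1.73124769   1.00580716] 99.1931857139809 0.29
s [528.7865724  -64.53306659   1.74302621   0.99153667] 99.86804566821057 0.42
ts [529.8704143  -63.18018256   1.73503401   1.00075517] 99.41012596105963 1.22
```

Both fits come out at scale 1.0 for the cradle gauge, so it is the right size. The mouth is near (480.5,286.5,100). Now I'll check reach for the two grasp choices.

```bash
cat >> h.py <<'E'
a35=np.radians(35)
M0=np.array([480.5,286.5,100.]); YAW=np.radians(72.25)
G0=np.array([529.8,-63.3,60.]); GY=np.radians(99.4)
def quat(x,z):
    x=np.array(x)/np.linalg.norm(x); z=np.array(z)-np.dot(z,x)*x; z/=np.linalg.norm(z)
    return R.from_matrix(np.column_stack([x,np.cross(z,x),z])).as_quat()
def bore(yaw=YAW):
    h=np.array([np.cos(yaw),np.sin(yaw),0]); d=np.cos(a35)*h-[0,0,np.sin(a35)]; z=-np.sin(a35)*h-[0,0,np.cos(a35)]
    return h,d,z
def tcp_for(origin,z): return np.asarray(origin)+19*np.asarray(z)
E
python3 - <<'E'
from h import *
from plant import bot
h,d,z=bore()
gx=np.array([np.cos(GY),np.sin(GY),0]); dn=np.array([0,0,-1.])
for s in (1,-1):
    print('cradle',s,bot.solve_ik(tcp_for(G0,dn),quat(s*gx,dn)),bot.solve_ik(tcp_for(G0+[0,0,100],dn),quat(s*gx,dn)))
    for off in (50,100,180): print('bore x*',s,off,bot.solve_ik(tcp_for(M0-d*off,z),quat(s*d,z)))
E
```

```text
cradle 1 None None
bore x* 1 50 [ 0.97316721  0.53300653 -0.22059903  0.16569176 -1.41064957  1.78205684]
bore x* 1 100 [ 0.95411201  0.45554119 -0.28390993  0.17611318 -1.42221866  1.7984425 ]
bore x* 1 180 [ 0.91825207  0.33178861 -0.36832505  0.19528402 -1.45589924  1.83250044]
cradle -1 [ 0.24878106  0.32706992 -0.526773    0.         -0.71695341 -0.08472011] [ 0.24878106  0.20158365 -0.41791059  0.         -0.95130208 -0.08472011]
bore x* -1 50 [ 0.97316721  0.53300653 -0.22059903  0.16569176 -1.41064957 -1.35953581]
bore x* -1 100 [ 0.95411201  0.45554119 -0.28390993  0.17611318 -1.42221866 -1.34315016]
bore x* -1 180 [ 0.91825207  0.33178861 -0.36832505  0.19528402 -1.45589924 -1.30909222]
```

```bash
python3 - <<'E'
from h import *
from plant import bot
gx=np.array([np.cos(GY),np.sin(GY),0]); dn=np.array([0,0,-1.])
t0=bot.read_state()['t']
bot.move_ptp(tcp_for(G0+[0,0,110],dn),quat(-gx,dn))
s=bot.read_state(); im=bot.camera('wrist'); cv2.imwrite('pics/w1.png',im[:,:,::-1])
print(s['t']-t0,s['tcp_pos'],s['eef_rot'],s['contact_force'],s['moment'])
c=bot.get_calibration('wrist')
P=[G0+gx*t for t in(95,50,45,-45,-50,-78)]
print(proj(c,P,wview(c,s)))
np.save('w1.npy',np.r_[s['tcp_pos'],s['eef_rot']])
E
```

```text
2.7 [530.11103729 -62.65375316 151.05089191] [ 7.63025301e-01 -6.46368611e-01  6.79464525e-05 -7.34848653e-05] [-0.87563293  0.69992311  0.48001691] [ 0.04070884 -0.06531575 -0.01292963]
[[314.46932666 351.20339016]
 [314.63020861 300.42946161]
 [314.64920023 294.43804252]
 [315.0319942  173.77447873]
 [315.05560761 166.33728544]
 [315.19244089 123.25534194]]
```

View pics/w1.png

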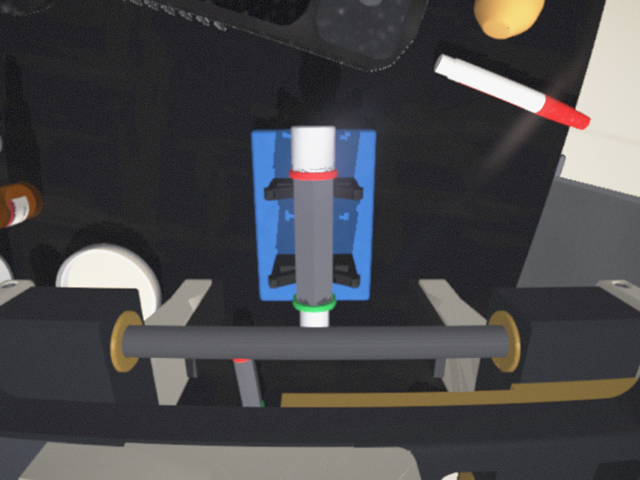

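```bash
python3 - <<'E'
import cv2
t=cv2.imread('pics/w1.png')
cv2.imwrite('pics/c5.png',cv2.resize(t[110:335,240:390],None,fx=2.66,fy=2.66,interpolation=cv2.INTER_CUBIC))
a=cv2.resize(t[110:190,265:365],None,fx=7,fy=7,interpolation=cv2.INTER_CUBIC);cv2.imwrite('pics/c6.png',a)
a=cv2.resize(t[255:335,265:365],None,fx=7,fy=7,interpolation=cv2.INTER_CUBIC);cv2.imwrite('pics/c7.png',a)
E
```

```text
(no output)
```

View pics/c6.png

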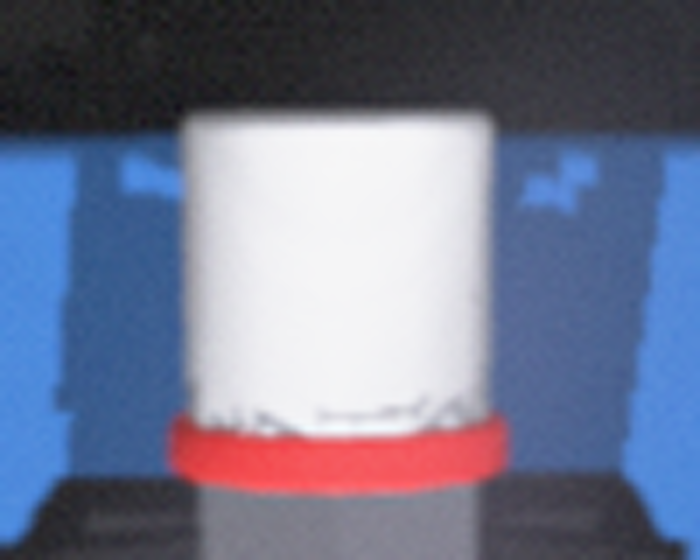

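View pics/c7.png

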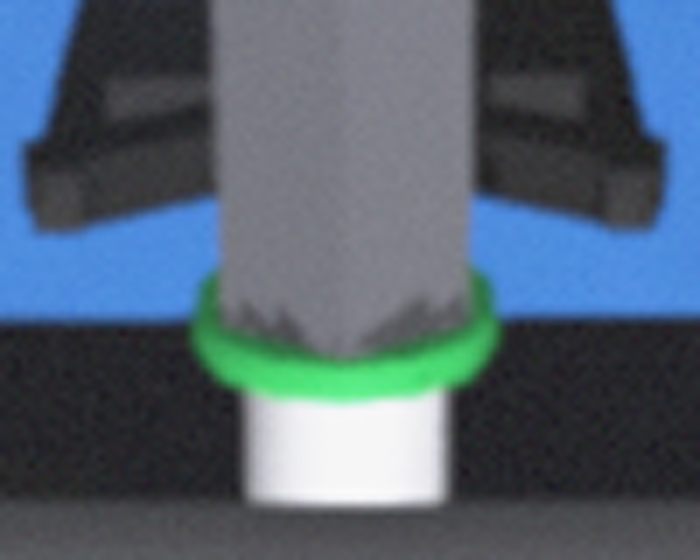

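```bash
python3 - <<'E'
from h import *
from plant import bot
c=bot.get_calibration('wrist');w=np.load('w1.npy');s=dict(tcp_pos=w[:3],eef_rot=w[3:])
V=wview(c,s)
obs=np.array([crop((338,115),265,110,7),crop((340,433),265,110,7),crop((340,493),265,110,7),crop((345,399),265,255,7)])
def f(p,free=True):
    d=np.array([np.cos(p[2]),np.sin(p[2]),0]);o=np.array([p[0],p[1],60])
    return (proj(c,[o+d*t+[0,0,zz] for t,zz in((-78,14.5),(-50,16.5),(-45,16.5),(50,16.5))],V)-obs).ravel()
r=least_squares(f,[*G0[:2],GY]);print(r.x,np.degrees(r.x[2]),r.fun.reshape(-1,2).round(2)); print(f([*G0[:2],GY]).reshape(-1,2).round(1))
E
```

```text
[530.45510707 -61.90125457   1.74191015] 99.80409979034849 [[ 0.02 -0.46]
 [-0.04  0.07]
 [ 0.   -0.6 ]
 [ 0.01  1.28]]
[[ 2.3 -2.6]
 [ 1.9 -2. ]
 [ 1.9 -2.6]
 [ 0.8 -0.3]]
```

```bash
cat >> h.py <<'E'
G1=np.array([530.2,-62.6,60.]); GY1=np.radians(99.6)
gx=np.array([np.cos(GY1),np.sin(GY1),0]); dn=np.array([0,0,-1.])
def st(bot,tag=''):
    s=bot.read_state(); print(tag,'t%.2f'%s['t'],'tcp',s['tcp_pos'].round(2),'F',s['contact_force'].round(1),'M',s['moment'].round(2),'w%.1f'%s['width']); return s
E
python3 - <<'E'
from h import *
from plant import bot
q=quat(-gx,dn)
bot.line_to(tcp_for(G1+[0,0,40],dn),150,ori=q)
bot.line_to(tcp_for(G1,dn),80); bot.pause(.2)
s=st(bot,'down'); s['tcp_pos']
bot.move_gripper(20,force=15); st(bot,'grip15'); 
bot.move_gripper(10,force=45); bot.pause(.1); s=st(bot,'grip45'); print(R.from_quat(s['eef_rot']).as_matrix().round(4))
cv2.imwrite('pics/w2.png',bot.camera('wrist')[:,:,::-1])
cv2.imwrite('pics/s2.png',cv2.resize(bot.camera('scene')[270:345,300:400,::-1],None,fx=8,fy=8,interpolation=cv2.INTER_CUBIC))
E
```

```text
down t4.37 tcp [530.61 -62.53  41.57] F [ 1.  -1.   0.7] M [ 0.09 -0.02 -0.04] w87.6
grip15 t5.36 tcp [530.93 -62.44  41.19] F [ 2.3 -0.1 -1.9] M [ 0.08 -0.99  0.03] w25.6
grip45 t5.67 tcp [530.84 -62.44  41.22] F [ 3.6  1.  -0.9] M [ 0.24 -1.35  0.01] w25.9
[[ 1.67e-01 -9.86e-01  1.10e-03]
 [-9.86e-01 -1.67e-01  2.00e-04]
 [ 0.00e+00 -1.10e-03 -1.00e+00]]
```

View pics/w2.png

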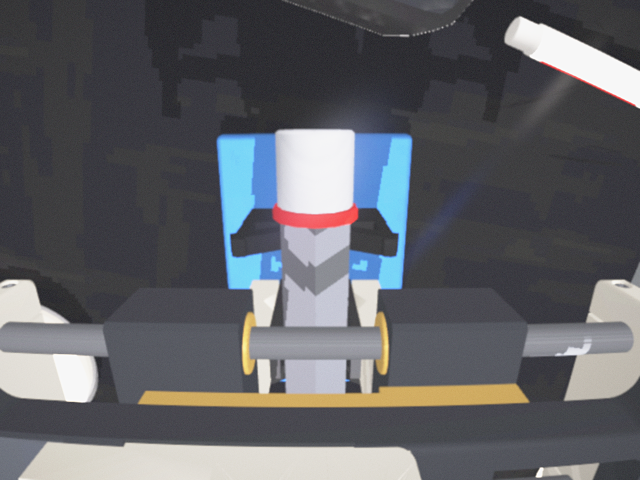

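View pics/s2.png

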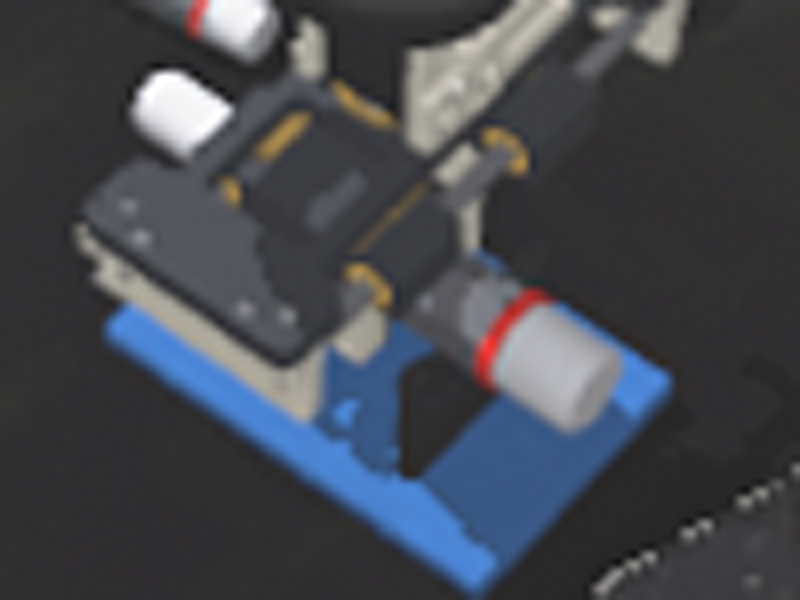

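```bash
python3 - <<'E'
from h import *
from plant import bot
h,d,z=bore()
s=bot.read_state();p=s['tcp_pos']
bot.line_to(p+[0,0,15],60)
bot.line_to(p+[0,0,130],250); st(bot,'lift')
bot.move_ptp(tcp_for(M0-d*(95+40),z),quat(-d,z)); bot.pause(.3)
s=st(bot,'pre'); np.save('s3.npy',np.r_[s['tcp_pos'],s['eef_rot']])
sc=bot.camera('scene');tp=bot.camera('top')
cv2.imwrite('pics/s3f.png',sc[:,:,::-1]);cv2.imwrite('pics/t3f.png',tp[:,:,::-1])
cv2.imwrite('pics/s3.png',cv2.resize(sc[165:265,190:310,::-1],None,fx=6,fy=6,interpolation=cv2.INTER_CUBIC))
cv2.imwrite('pics/t3.png',cv2.resize(tp[215:315,210:330,::-1],None,fx=6,fy=6,interpolation=cv2.INTER_CUBIC))
print(R.from_quat(s['eef_rot']).as_matrix()@[1,0,0]+d)
E
```

```text
lift t6.79 tcp [530.22 -62.37 170.99] F [-1.1 -0.7 -2.9] M [ 0.06  0.03 -0.01] w25.7
pre t8.23 tcp [443.75 169.96 162.15] F [-0.1  0.7 -2.6] M [ 2.27 -0.77  0.07] w25.5
[-1.45932685e-03 -7.80398879e-05 -7.43869300e-04]
```

View pics/s3.png

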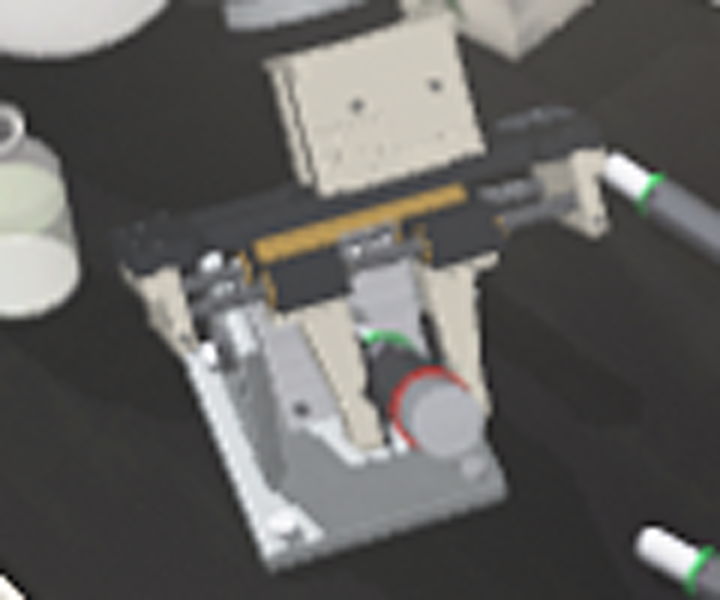

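View pics/t3.png

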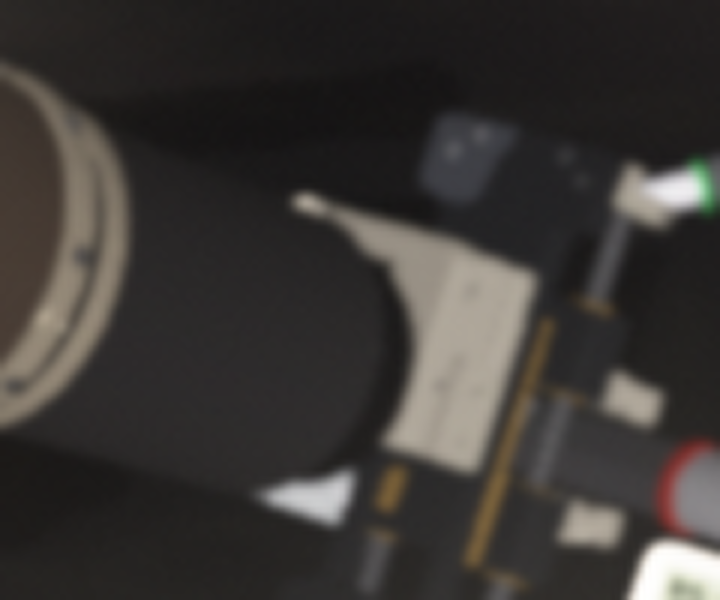

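```bash
python3 - <<'E'
import cv2
a=cv2.imread('pics/s3f.png')[215:255,245:285]
cv2.imwrite('pics/c8.png',cv2.resize(a,None,fx=15,fy=15,interpolation=cv2.INTER_CUBIC))
a=cv2.imread('pics/t3f.png')[275:325,290:350]
cv2.imwrite('pics/c9.png',cv2.resize(a,None,fx=12,fy=12,interpolation=cv2.INTER_CUBIC))
from h import *
from plant import bot
w=np.load('s3.npy');Rm=R.from_quat(w[3:]).as_matrix()
o=w[:3]-18.8*Rm[:,2];d=-Rm[:,0]
for n,ox,oy,f in(('scene',245,215,15),('top',290,275,12)):
    c=bot.get_calibration(n)
    # rim points of no-go face & red collar outer face
    for x,r in((-78,14.5),(-50,16.5)):
        P=[o+d*x+r*(np.cos(t)*Rm[:,1]+np.sin(t)*Rm[:,2]) for t in np.arange(0,6.28,np.pi/4)]
        q=(proj(c,P)-[ox,oy]+.5)*f-.5; print(n,x,'bbox',q.min(0).round(),q.max(0).round(),'ctr',((proj(c,o+d*x)-[ox,oy]+.5)*f-.5).round(1))
E
```

```text
scene -78 bbox [198. 201.] [377. 379.] ctr [[287.8 290.2]]
scene -50 bbox [151. 160.] [350. 358.] ctr [[250.8 258.9]]
top -78 bbox [520. 221.] [621. 385.] ctr [[570.9 302.8]]
top -50 bbox [384. 170.] [499. 353.] ctr [[441.7 261.4]]
```

View pics/c8.png

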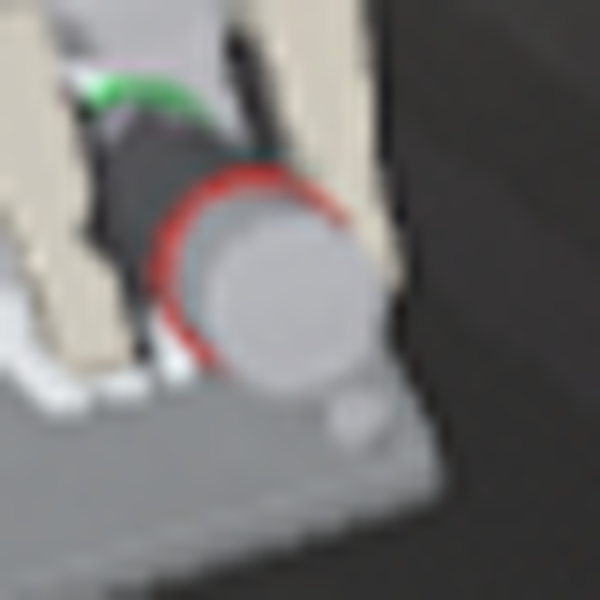

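View pics/c9.png

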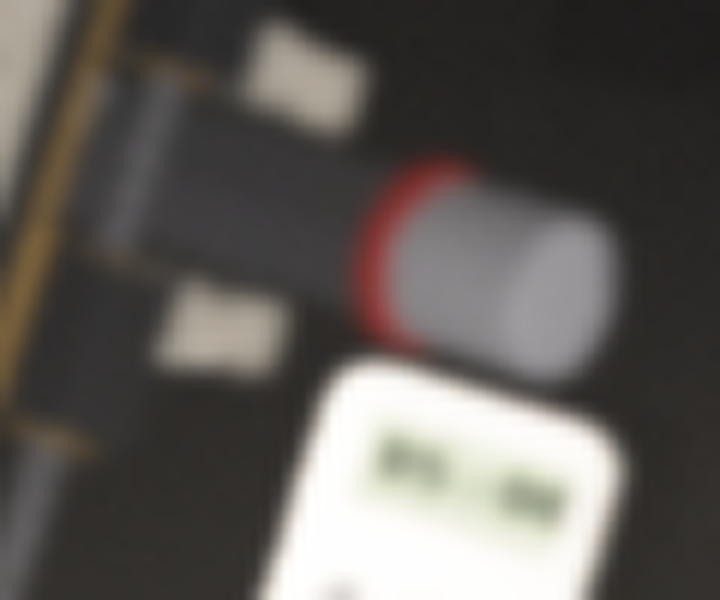

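```bash
python3 - <<'E'
from h import *
from plant import bot
ct,cs=bot.get_calibration('top'),bot.get_calibration('scene')
tp=crop([(387,216),(508,262),(327,402),(450,437)],210,235,8)
sp=crop([(355,145),(398,299),(198,190),(241,345)],210,190,8)
h=27.07
def pts(p):
    hh,d,z=bore(p[3]); y=np.array([-np.sin(p[3]),np.cos(p[3]),0]);v=-z
    return np.array(p[:3])+np.array([-h*y+h*v,-h*y-h*v,h*y+h*v,h*y-h*v])
_,d,z=bore();y=np.cross(z,-d)
for rs,rt in(((0,0),(0,0)),((.33,.67),(-.67,-.67)),((.33,.67),(-.67,-.5)),((.33,.87),(-.67,-.5)),((.33,.67),(0,-.67))):
  for fz in (1,0):
    def f(p):
        pp=np.array(p); 
        if fz: pp[2]=100
        P=pts(pp); return np.r_[(proj(ct,P)+rt-tp).ravel(),(proj(cs,P)+rs-sp).ravel(),0.*p[2]]
    r=least_squares(f,[480,286,100,1.26]); print(rs,rt,fz,r.x.round(2),np.degrees(r.x[3]).round(2),np.abs(r.fun).max().round(2),'lat y,v,axial rel M0',(r.x[:3]-M0)@y,(r.x[:3]-M0)@-z,(r.x[:3]-M0)@d)
E
```

```text
(0, 0) (0, 0) 1 [481.05 287.1  100.     1.26] 72.29 0.83 lat y,v,axial rel M0 -0.33784065453292567 0.42180232012412194 0.6023961427244641
(0, 0) (0, 0) 0 [481.79 288.58  95.47   1.26] 72.28 0.25 lat y,v,axial rel M0 -0.5912520602465461 -2.34910856903853 4.542383384476051
(0.33, 0.67) (-0.67, -0.67) 1 [480.15 286.71  99.98   1.26] 72.28 0.31 lat y,v,axial rel M0 0.3925326822503379 0.03833230481476468 0.08411731581463772
(0.33, 0.67) (-0.67, -0.67) 0 [479.98 286.37 101.04   1.26] 72.28 0.26 lat y,v,axial rel M0 0.4500344115723467 0.68794788440063 -0.8285722768454037
(0.33, 0.67) (-0.67, -0.5) 1 [480.39 286.73  99.45   1.26] 72.28 0.24 lat y,v,axial rel M0 0.1766605561100227 -0.3458788738804253 0.4724607758955884
(0.33, 0.67) (-0.67, -0.5) 0 [480.26 286.47 100.8    1.26] 72.28 0.21 lat y,v,axial rel M0 0.22106504049752215 0.5979012829933488 -0.5410930461916529
(0.33, 0.87) (-0.67, -0.5) 1 [480.52 286.9   99.48   1.26] 72.28 0.37 lat y,v,axial rel M0 0.10443568657508168 -0.20256461597426798 0.60948627720325
(0.33, 0.87) (-0.67, -0.5) 0 [480.25 286.35 101.66   1.26] 72.28 0.22 lat y,v,axial rel M0 0.19662128509333882 1.235440331153904 -1.1292359246105403
(0.33, 0.67) (0, -0.67) 1 [480.25 287.76 100.03   1.26] 72.28 0.36 lat y,v,axial rel M0 0.6225510433971514 0.6702708979515687 0.8997344188961269
(0.33, 0.67) (0, -0.67) 0 [480.33 287.93  99.49   1.26] 72.27 0.38 lat y,v,axial rel M0 0.5941707722530462 0.32883801596076045 1.365803094573889
```

```bash
cat >> h.py <<'E'
M1=np.array([480.3,286.6,100.]); Y1=np.radians(72.28)
class Ins:
    """drive gauge so that point at axial 'depth' (tip past mouth, mm) with lateral offsets"""
    def __init__(s,bot,sign,tip,M=M1,yaw=Y1):
        s.b=bot;s.h,s.d,s.z=bore(yaw);s.y=np.cross(s.z,s.d);s.q=quat(sign*s.d,s.z);s.tip=tip;s.M=np.array(M,float);s.corr=np.zeros(3)
    def want(s,depth,ly=0,lv=0): return s.M+s.d*(depth-s.tip)+s.y*ly-s.z*lv+18.8*s.z
    def go(s,depth,v,ly=0,lv=0): s.b.line_to(s.want(depth,ly,lv)+s.corr,v,ori=s.q)
    def err(s,depth,ly=0,lv=0):
        p=s.b.read_state()['tcp_pos']; e=s.want(depth,ly,lv)-p; return e
    def loc(s,f): return np.array([f@s.d,f@s.y,-f@s.z])
E
cat > ang.py <<'E'
from h import *
def tilt(s,I,sign):
    Rm=R.from_quat(s['eef_rot']).as_matrix(); e=sign*Rm[:,0]-I.d
    return np.degrees([e@I.y,-e@I.z]).round(2)
E
python3 - <<'E'
from h import *; from ang import *
from plant import bot
I=Ins(bot,-1,95)
I.go(-8,60); bot.pause(.3)
s=st(bot,'a'); print(I.loc(I.err(-8)),tilt(s,I,-1))
I.corr+=I.err(-8); I.go(-8,20); bot.pause(.3)
s=st(bot,'b'); print(I.loc(I.err(-8)),tilt(s,I,-1))
b=s['contact_force'].copy(); bm=s['moment'].copy(); np.save('ins.npy',np.r_[I.corr,b,bm])
cv2.imwrite('pics/s4.png',cv2.resize(bot.camera('scene')[165:265,190:310,::-1],None,fx=6,fy=6,interpolation=cv2.INTER_CUBIC))
E
```

```text
a t9.32 tcp [451.34 195.86 143.88] F [-0.4 -0.9 -2.3] M [ 2.37 -0.78 -0.04] w25.1
[ 0.19675301 -0.03643062 -0.11372213] [0.01 0.02]
b t9.87 tcp [451.34 196.03 143.45] F [ 0.1  0.3 -2.5] M [ 2.34 -0.81  0.04] w25.7
[-0.18561415  0.02231114  0.14338496] [ 0.   -0.01]
```

View pics/s4.png

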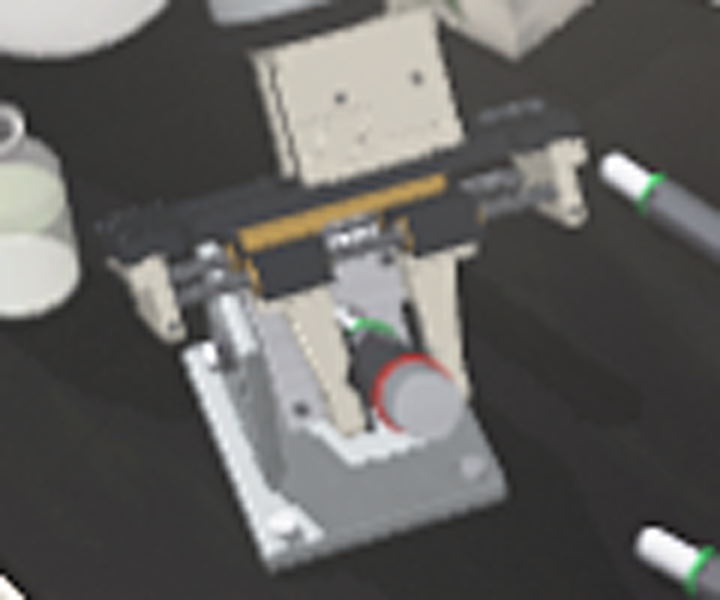

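```bash
python3 - <<'E'
from h import *; from ang import *
from plant import bot
D=np.load('ins.npy')
I=Ins(bot,-1,95); I.corr=D[:3]*0
b,bm=D[3:6],D[6:9]
for k in np.arange(-6,10.1,2):
    I.go(k,25); s=bot.read_state(); f=I.loc(s['contact_force']-b); m=I.loc(s['moment']-bm)
    print('%.0f'%k,'t%.2f'%s['t'],'F d,y,v',f.round(1),'M',m.round(2),'err',I.loc(I.err(k)).round(2))
    if abs(f).max()>12: print('STOP');break
E
```

```text
-6 t10.17 F d,y,v [-0.1  0.3  0.3] M [ 0.06  0.01 -0.02] err [-0.13  0.01  0.02]
-4 t10.42 F d,y,v [-0.6 -0.4 -0.5] M [ 0.08 -0.03 -0.03] err [-0.14  0.03  0.02]
-2 t10.67 F d,y,v [-0.4  0.5  0.2] M [ 0.04 -0.02 -0.04] err [-0.12 -0.01  0.02]
0 t10.92 F d,y,v [ 0.2 -0.2  0.4] M [-0.01  0.03  0.01] err [-0.09  0.01  0.06]
2 t11.17 F d,y,v [-0.7 -0.6  0.9] M [0.03 0.07 0.01] err [-0.1  -0.    0.01]
4 t11.42 F d,y,v [-0.2 -0.3  0.2] M [ 0.02  0.05 -0.02] err [-0.16 -0.   -0.  ]
6 t11.67 F d,y,v [0.5 0.9 0.2] M [-0.01  0.14 -0.04] err [-0.21 -0.04 -0.04]
8 t11.92 F d,y,v [-0.4  0.5  0.7] M [-0.04  0.26 -0.06] err [-0.2  -0.05 -0.04]
10 t12.17 F d,y,v [-0.7  0.1  0.7] M [-0.05  0.27 -0.03] err [-0.21 -0.02 -0.01]
```

```bash
python3 - <<'E'
from h import *; from ang import *
from plant import bot
D=np.load('ins.npy')
I=Ins(bot,-1,95); b,bm=D[3:6],D[6:9]
for k in np.arange(14,38.1,4):
    I.go(k,35); s=bot.read_state(); f=I.loc(s['contact_force']-b); m=I.loc(s['moment']-bm)
    print('%.0f'%k,'t%.2f'%s['t'],'F d,y,v',f.round(1),'M',m.round(2),'err',I.loc(I.err(k)).round(2))
    if abs(f).max()>12 or abs(m).max()>1: print('STOP');break
E
```

```text
14 t12.43 F d,y,v [0.  0.8 1.2] M [-0.07  0.32 -0.06] err [-0.35 -0.03  0.02]
18 t12.70 F d,y,v [-0.3 -0.   1. ] M [-0.03  0.26 -0.04] err [-0.35 -0.04  0.01]
22 t12.97 F d,y,v [0.7 0.4 0.6] M [-0.03  0.32 -0.08] err [-0.36 -0.03 -0.01]
26 t13.23 F d,y,v [1.5 0.1 0.9] M [-0.03  0.34 -0.04] err [-0.36 -0.01  0.01]
30 t13.50 F d,y,v [ 0.7 -0.5  1.6] M [-0.05  0.35 -0.08] err [-0.37 -0.02 -0.02]
34 t13.77 F d,y,v [-0.2  0.6  1.4] M [-0.08  0.4  -0.07] err [-0.36 -0.03 -0.03]
38 t14.03 F d,y,v [1.  1.  0.6] M [-0.09  0.42 -0.03] err [-0.38 -0.04 -0.02]
```

```bash
python3 - <<'E'
from h import *; from ang import *
from plant import bot
D=np.load('ins.npy')
I=Ins(bot,-1,95); b,bm=D[3:6],D[6:9]
for k in np.r_[41,42,np.arange(42.5,50.1,.5)]:
    I.go(k,15); bot.pause(.05); s=bot.read_state(); f=I.loc(s['contact_force']-b); m=I.loc(s['moment']-bm)
    print('%.1f'%k,'t%.2f'%s['t'],'F d,y,v',f.round(1),'M',m.round(2),'err',I.loc(I.err(k)).round(2))
    if f[0]<-9 or abs(m).max()>2 or abs(f[1:]).max()>12: print('STOP');break
bot.pause(.3); st(bot)
sc=bot.camera('scene');tp=bot.camera('top')
cv2.imwrite('pics/s5.png',cv2.resize(sc[165:265,190:310,::-1],None,fx=6,fy=6,interpolation=cv2.INTER_CUBIC))
E
```

```text
41.0 t14.43 F d,y,v [0.2 1.  1. ] M [-0.08  0.14 -0.06] err [-0.09 -0.01 -0.01]
42.0 t14.73 F d,y,v [-1.4 -0.1  2.1] M [-0.06 -0.13  0.01] err [ 0.03 -0.    0.01]
42.5 t15.03 F d,y,v [-1.2  0.   2. ] M [-0.09 -0.26 -0.02] err [ 0.03 -0.01  0.  ]
43.0 t15.33 F d,y,v [-0.4  1.2  2.1] M [-0.1  -0.27 -0.02] err [-0.02 -0.01  0.01]
43.5 t15.63 F d,y,v [-1.8  0.6  1.9] M [-0.07 -0.17 -0.06] err [-0.07  0.   -0.  ]
44.0 t15.93 F d,y,v [-1.5 -0.5  2.4] M [-0.07 -0.17 -0.06] err [-0.04  0.    0.  ]
44.5 t16.23 F d,y,v [-1.7  0.   2.3] M [-0.08 -0.21 -0.01] err [-0.01 -0.    0.01]
45.0 t16.53 F d,y,v [-1.8  0.2  1.5] M [-0.09 -0.25 -0.03] err [-0.05  0.03  0.  ]
45.5 t16.83 F d,y,v [-1.6  0.6  3.3] M [-0.06 -0.19 -0.08] err [-0.04  0.01 -0.01]
46.0 t17.13 F d,y,v [-1.3  1.3  2.2] M [-0.02 -0.19 -0.02] err [-0.04 -0.02 -0.01]
46.5 t17.43 F d,y,v [-2.8  0.3  2.2] M [ 0.01 -0.63 -0.09] err [ 0.14 -0.    0.01]
47.0 t17.73 F d,y,v [-6.9 -0.3  3.6] M [ 0.06 -2.03 -0.03] err [0.6  0.04 0.01]
STOP
 t18.03 tcp [464.88 238.39 112.44] F [-1.3 -3.5  5.2] M [-0.    0.07 -0.1 ] w25.3
```

View pics/s5.png

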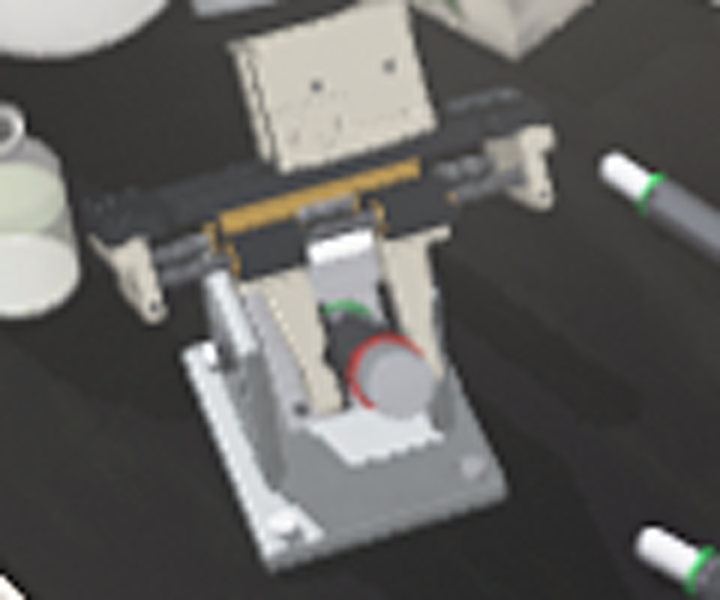

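```bash
python3 - <<'E'
from h import *; from ang import *
from plant import bot
D=np.load('ins.npy')
I=Ins(bot,-1,95); b,bm=D[3:6],D[6:9]
for k in [47.5,48,48.5]:
    I.go(k,15); bot.pause(.1); s=bot.read_state(); f=I.loc(s['contact_force']-b); m=I.loc(s['moment']-bm)
    print('%.1f'%k,'t%.2f'%s['t'],'F d,y,v',f.round(1),'M',m.round(2),'err',I.loc(I.err(k)).round(2))
    if f[0]<-14: print('STOP');break
bot.pause(.3); s=st(bot); print(I.loc(s['contact_force']-b))
tp=bot.camera('top');sc=bot.camera('scene');wr=bot.camera('wrist')
cv2.imwrite('pics/s6.png',cv2.resize(sc[195:245,225:285,::-1],None,fx=12,fy=12,interpolation=cv2.INTER_CUBIC))
cv2.imwrite('pics/t6.png',cv2.resize(tp[235:295,230:310,::-1],None,fx=10,fy=10,interpolation=cv2.INTER_CUBIC))
E
```

```text
47.5 t18.48 F d,y,v [-10.2  -0.8   5.2] M [ 0.21 -3.11 -0.08] err [1.09 0.02 0.04]
48.0 t18.83 F d,y,v [-11.1  -0.6   5.3] M [ 0.28 -3.79 -0.06] err [1.57 0.   0.02]
48.5 t19.18 F d,y,v [-13.2  -2.4   7.2] M [ 0.32 -4.45 -0.08] err [2.1  0.03 0.04]
 t19.48 tcp [464.86 238.42 112.43] F [-2.4 -6.6  9.7] M [-1.74  0.76 -0.21] w25.5
[-12.97299788  -0.34302204   5.84494837]
```

View pics/s6.png

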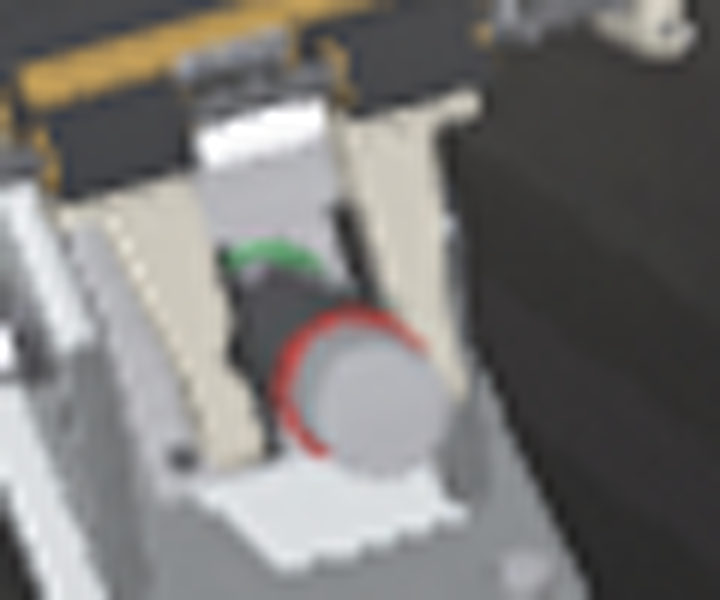

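View pics/t6.png

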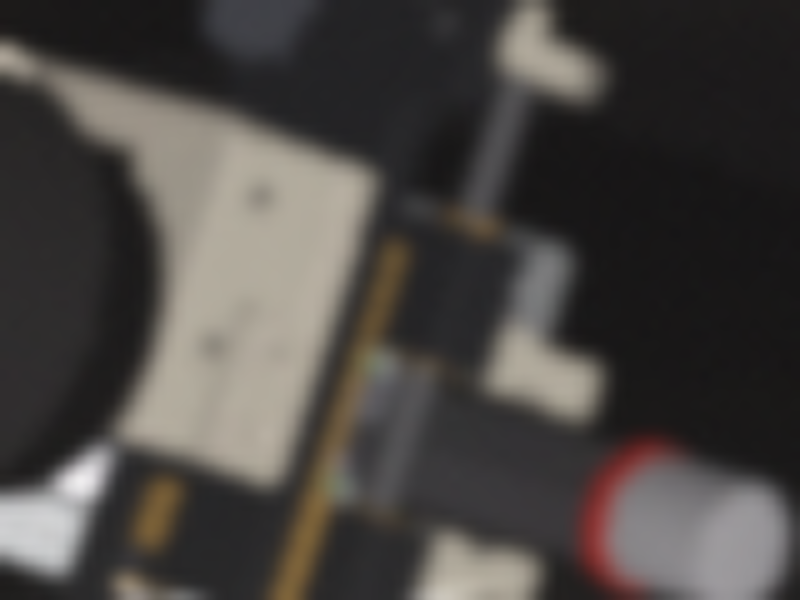

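It is at a hard stop: the TCP did not move while the push rose from 7 to 13 N. The depth reads 46.4 mm against 45 mm, which is within calibration. The pictures show the collar on the face. Before drawing out, I'll feel the lateral play in the bore so the no-go end can be centred.

```bash
python3 - <<'E'
from h import *; from ang import *
from plant import bot
D=np.load('ins.npy')
I=Ins(bot,-1,95); b,bm=D[3:6],D[6:9]
I.go(42,30)
def probe(ax,vals):
    for v in vals:
        kw={ax:v}; I.go(42,15,**kw); bot.pause(.12); s=bot.read_state(); f=I.loc(s['contact_force']-b); m=I.loc(s['moment']-bm)
        p=-I.loc(I.err(42))
        print(ax,v,'t%.2f'%s['t'],'F',f.round(1),'M',m.round(2),'pos',p.round(2))
        if abs(f[1:]).max()>8: break
probe('lv',[0,.5,1,1.5,2]); I.go(42,30)
probe('lv',[-.5,-1,-1.5]); I.go(42,30)
probe('ly',[.5,1,1.5]); I.go(42,30)
probe('ly',[-.5,-1,-1.5]); I.go(42,30)
E
```

```text
lv 0 t20.37 F [0.8 0.1 1.1] M [ 0.01  0.33 -0.02] pos [ 0.35 -0.03  0.01]
lv 0.5 t20.73 F [-0.6 -0.1  0.2] M [0.01 0.07 0.02] pos [-0.07 -0.08  0.34]
lv 1 t21.10 F [-0.6  0.4  0.2] M [ 0.03  0.01 -0.02] pos [-0.05 -0.02  0.93]
lv 1.5 t21.47 F [-0.  -0.4 -0.4] M [ 0.02  0.01 -0.03] pos [ 0.01 -0.02  1.51]
lv 2 t21.83 F [ 0.6 -0.2  0.6] M [0.07 0.03 0.02] pos [-0.   -0.02  1.96]
lv -0.5 t22.45 F [-0.9 -0.6  3.3] M [-0.09  0.08 -0.02] pos [ 0.11  0.09 -0.25]
lv -1 t22.82 F [-2.1  0.5  5.3] M [-0.07 -0.15  0.03] pos [ 0.06  0.14 -0.7 ]
lv -1.5 t23.18 F [-1.7  0.4  7.9] M [ 0.18 -0.33 -0.02] pos [ 0.01  0.16 -1.02]
ly 0.5 t23.80 F [-0.1 -1.8  2.9] M [0.6  0.32 0.06] pos [ 0.02  0.29 -0.21]
ly 1 t24.17 F [ 0.3 -1.7  1.8] M [0.43 0.26 0.01] pos [-0.04  0.95 -0.13]
ly 1.5 t24.53 F [-0.8 -2.2  1.5] M [1.01 0.12 0.13] pos [-0.06  1.37 -0.07]
ly -0.5 t25.15 F [-0.7  1.7  1.5] M [-0.71  0.07 -0.16] pos [-0.01 -0.29  0.05]
ly -1 t25.52 F [-0.4  4.8  1.5] M [-1.8  -0.01 -0.38] pos [-0.02 -0.66  0.13]
ly -1.5 t25.88 F [-0.4  5.1  0.7] M [-2.43 -0.05 -0.45] pos [ 0.   -0.86  0.23]
```

```bash
python3 - <<'E'
from h import *; from ang import *
from plant import bot
D=np.load('ins.npy')
I=Ins(bot,-1,95); b,bm=D[3:6],D[6:9]
def probe(base,ax,vals):
    for v in vals:
        kw=dict(base);kw[ax]=v; I.go(42,15,**kw); bot.pause(.12); s=bot.read_state(); f=I.loc(s['contact_force']-b); m=I.loc(s['moment']-bm)
        print(ax,v,'t%.2f'%s['t'],'F',f.round(1),'M',m.round(2),'pos',(-I.loc(I.err(42))).round(2))
        if abs(f[1:]).max()>5: break
B=dict(lv=1.1)
I.go(42,30,**B)
probe(B,'ly',[0,.6,1.2,1.8]); I.go(42,30,**B)
probe(B,'ly',[-.6,-1.2,-1.8]); I.go(42,30,**B)
probe({},'lv',[2.2,2.7,3.2]); I.go(42,30,**B); bot.pause(.2); st(bot)
E
```

```text
ly 0 t26.75 F [-0.3  0.4  0.1] M [ 0.07  0.03 -0.03] pos [ 0.   -0.1   1.02]
ly 0.6 t27.12 F [-0.7 -1.1  0.4] M [ 0.01  0.03 -0.03] pos [0.   0.6  1.08]
ly 1.2 t27.48 F [-0.3 -0.3 -0.9] M [ 0.04  0.02 -0.02] pos [0.01 1.2  1.1 ]
ly 1.8 t27.85 F [-1.6 -2.3  0.5] M [ 0.66 -0.02  0.05] pos [-0.02  1.67  1.06]
ly -0.6 t28.47 F [-1.5  0.6  0.2] M [-0.33 -0.   -0.14] pos [ 0.02 -0.48  1.17]
ly -1.2 t28.83 F [-0.7  4.7 -0.3] M [-1.53 -0.12 -0.3 ] pos [-0.01 -0.87  1.19]
ly -1.8 t29.20 F [-0.2  7.  -1.3] M [-2.49 -0.16 -0.49] pos [-0.03 -1.1   1.31]
lv 2.2 t29.82 F [-0.1  0.3 -0.1] M [ 0.04  0.01 -0.01] pos [ 0.02 -0.17  2.14]
lv 2.7 t30.18 F [ 0.  -0.1 -1.3] M [ 0.03 -0.02  0.  ] pos [-0.06 -0.12  2.52]
lv 3.2 t30.55 F [-0.5 -0.5 -4.3] M [ 0.01 -0.01  0.02] pos [-0.12 -0.12  2.93]
 t31.00 tcp [464.21 235.83 116.13] F [-0.1 -0.  -2.8] M [ 2.31 -0.83  0.01] w25.3
```

Centre found from the play: y range −0.5 to 1.5 and v range 0.1 to 2.4, so the centre is at about (+0.5, +1.25). I'll draw out along that line and turn the gauge end for end.

```bash
python3 - <<'E'
from h import *; from ang import *
from plant import bot
C=dict(ly=.5,lv=1.2)
I=Ins(bot,-1,95)
I.go(42,30,**C); I.go(30,60,**C); s=st(bot,'out30'); I.go(-5,90,**C); s=st(bot,'out-5'); I.go(-70,150,**C)
q=np.array(bot.read_state()['joint_pos']); q[5]+=np.pi; bot.move_joints(q)
J=Ins(bot,1,78)
J.go(-10,120,**C); bot.pause(.4); s=st(bot,'nogo -10'); print(J.loc(J.err(-10,**C)),tilt(s,J,1))
np.save('ng.npy',np.r_[s['contact_force'],s['moment']])
print(np.array(s['tcp_pos']).tolist(),s['eef_rot'].tolist())
sc=bot.camera('scene');wr=bot.camera('wrist')
cv2.imwrite('pics/s7.png',cv2.resize(sc[165:265,190:310,::-1],None,fx=6,fy=6,interpolation=cv2.INTER_CUBIC))
cv2.imwrite('pics/w7.png',wr[:,:,::-1])
E
```

```text
out30 t31.60 tcp [461.51 225.88 123.34] F [-1.   0.7 -2.3] M [ 2.38 -0.83  0.01] w25.5
out-5 t32.14 tcp [452.86 198.7  143.42] F [ 0.4 -0.3 -2.4] M [ 2.39 -0.8   0.03] w25.6
nogo -10 t36.57 tcp [455.78 208.05 136.37] F [-0.4  0.3 -1.9] M [ 2.29 -0.84  0.  ] w25.6
[ 0.26942506 -0.0470286  -0.19845731] [0.01 0.03]
[455.77568487728286, 208.05040012292454, 136.37475300131035] [0.7703349804462997, 0.5624278141418199, -0.24259146923136132, 0.1772240131489602]
```

View pics/s7.png

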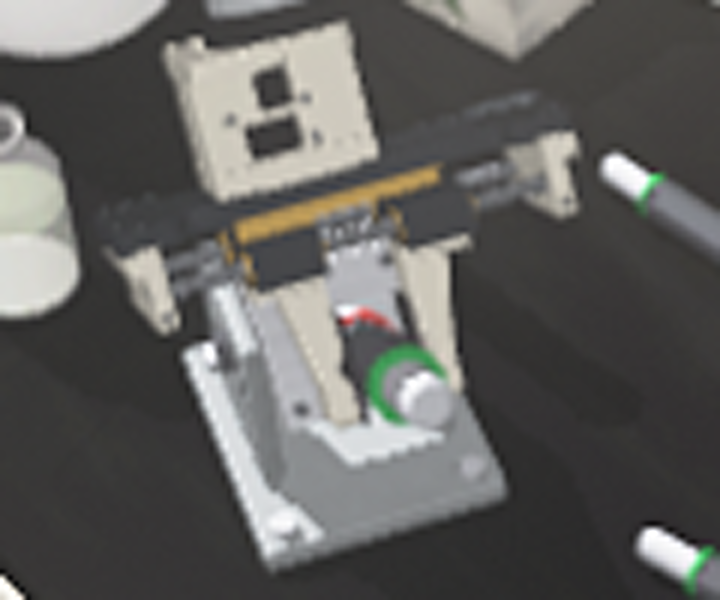

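View pics/w7.png

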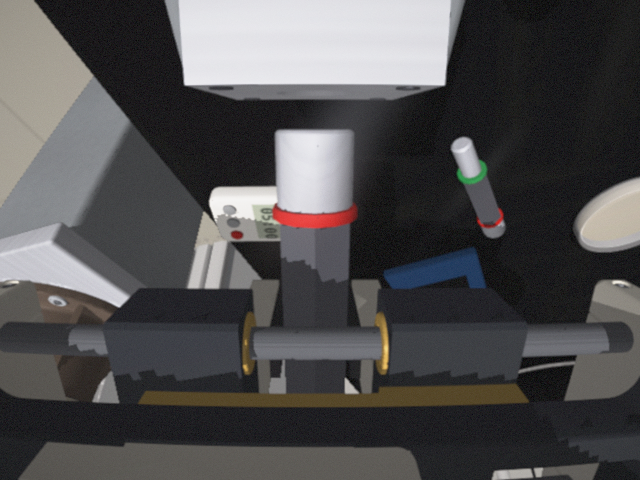

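The no-go end (red) faces the bore, and in the wrist view it is centred on the block: gauge column 315, block column about 317. Now the gentle press.

```bash
python3 - <<'E'
from h import *; from ang import *
from plant import bot
C=dict(ly=.5,lv=1.2)
J=Ins(bot,1,78); B=np.load('ng.npy'); b,bm=B[:3],B[3:]
J.go(-5,40,**C)
for k in np.arange(-3.5,6,.5):
    J.go(k,15,**C); bot.pause(.08); s=bot.read_state(); f=J.loc(s['contact_force']-b); m=J.loc(s['moment']-bm)
    e=J.loc(J.err(k,**C))
    if f[0]<-1.5 or k>0: print('%.1f'%k,'t%.2f'%s['t'],'F',f.round(1),'M',m.round(2),'err',e.round(2))
    if f[0]<-7 : print('PRESS');break
for i in range(5):
    bot.pause(.25); s=bot.read_state(); print('t%.2f'%s['t'],J.loc(s['contact_force']-b).round(1),'depth',(k-J.loc(J.err(k,**C))[0]).round(2),tilt(s,J,1))
sc=bot.camera('scene');wr=bot.camera('wrist')
cv2.imwrite('pics/s8.png',cv2.resize(sc[165:265,190:310,::-1],None,fx=6,fy=6,interpolation=cv2.INTER_CUBIC))
cv2.imwrite('pics/w8.png',wr[:,:,::-1])
E
```

```text
0.5 t39.94 F [ 0.1  0.1 -0.6] M [-0.06 -0.1  -0.01] err [-0.03  0.    0.02]
1.0 t40.27 F [-0.   0.6 -0.2] M [-0.04 -0.06 -0.04] err [0.   0.02 0.02]
1.5 t40.61 F [-0.4 -0.2 -0.5] M [ 0.04 -0.09  0.  ] err [-0.02 -0.02 -0.01]
2.0 t40.94 F [ 0.3  0.4 -1.1] M [ 0.01 -0.08  0.01] err [0.   0.02 0.02]
2.5 t41.27 F [-0.1  0.7 -0.4] M [ 0.08 -0.28 -0.02] err [0.07 0.02 0.02]
3.0 t41.61 F [-4.4 -0.2  1. ] M [ 0.09 -1.63 -0.01] err [0.55 0.03 0.1 ]
3.5 t41.94 F [-6.9 -0.2  0.8] M [ 0.18 -2.65 -0.05] err [1.03 0.03 0.14]
4.0 t42.27 F [-8.3  0.   2.2] M [ 0.22 -3.21  0.01] err [1.51 0.06 0.18]
PRESS
t42.52 [-8.5 -0.4  0.7] depth 2.49 [ 0.01 -0.16]
t42.77 [-9.2 -0.3  2. ] depth 2.47 [ 0.01 -0.16]
t43.02 [-9.3 -0.7  1.2] depth 2.49 [ 0.01 -0.16]
t43.27 [-9.3 -0.5  1.8] depth 2.46 [ 0.02 -0.16]
t43.52 [-8.7  0.3  1.4] depth 2.51 [ 0.01 -0.15]
```

View pics/w8.png

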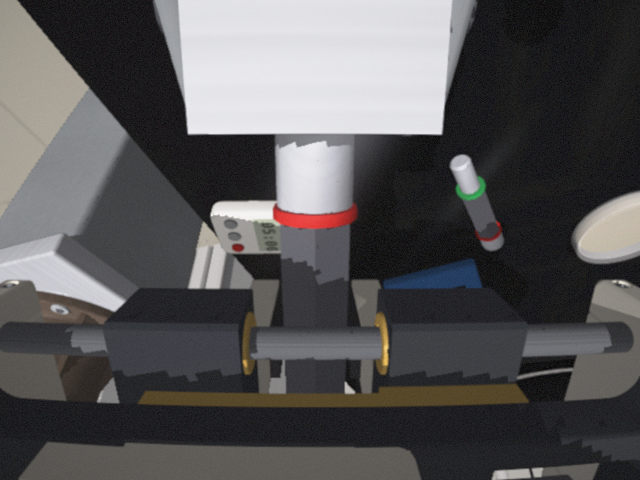

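The no-go end stopped at the face, held about 9 N for 1.25 s, and the depth stayed constant. In the wrist view the whole plug is outside the block. Now back to the cradle.

```bash
python3 - <<'E'
from h import *; from ang import *
from plant import bot
C=dict(ly=.5,lv=1.2)
J=Ins(bot,1,78)
J.go(-5,60,**C); J.go(-75,150,**C); st(bot,'out')
T=np.array([530.84,-62.44,41.22]); q=quat(-gx,dn)
bot.move_ptp(T+[0,0,130],q); 
bot.line_to(T+[0,0,15],120); bot.pause(.3); s=st(bot,'+15')
e=T+[0,0,15]-s['tcp_pos']; print('err',e.round(2)); np.save('pl.npy',np.r_[e,s['contact_force']])
wr=bot.camera('wrist'); sc=bot.camera('scene')
cv2.imwrite('pics/w9.png',wr[:,:,::-1])
cv2.imwrite('pics/s9.png',cv2.resize(sc[270:345,300:400,::-1],None,fx=8,fy=8,interpolation=cv2.INTER_CUBIC))
E
```

```text
out t44.54 tcp [439.8  157.87 173.26] F [-0.4  0.  -2.1] M [ 2.26 -0.92  0.04] w25.6
+15 t47.62 tcp [531.08 -62.39  56.67] F [-0.3 -0.7 -2. ] M [ 0.12 -0.07  0.01] w25.8
err [-0.24 -0.05 -0.45]
```

View pics/w9.png

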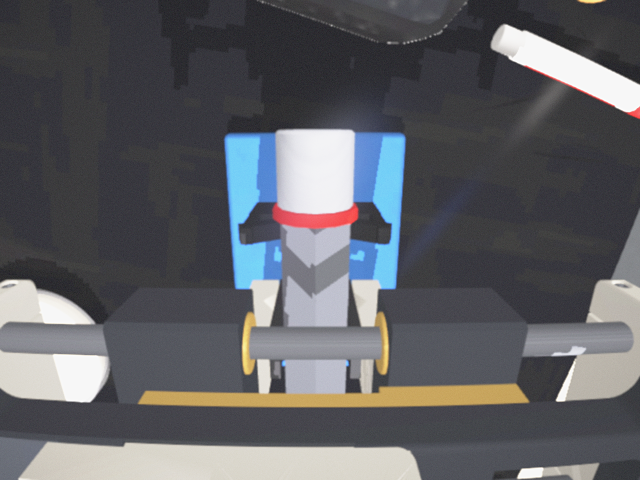

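View pics/s9.png

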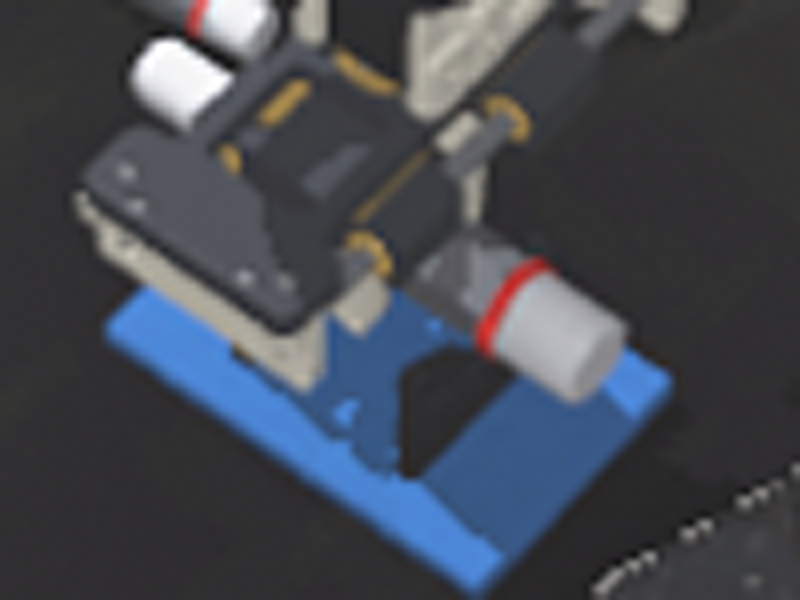

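The gauge sits over the notches, centred between the blue base edges. I'll lower it gently until the force shows contact, then let go.

```bash
python3 - <<'E'
from h import *
from plant import bot
T=np.array([530.84,-62.44,41.22]); D=np.load('pl.npy'); e=D[:3]*[1,1,.5]; b=D[3:]
bot.line_to(T+[0,0,5]+e,60)
for k in (3,2,1,.5,0,-.5,-1,-1.5,-2):
    bot.line_to(T+[0,0,k]+e,15); bot.pause(.08); s=bot.read_state(); f=s['contact_force']-b
    print(k,'t%.2f'%s['t'],s['tcp_pos'].round(2),f.round(1),s['moment'].round(2))
    if f[2]>4 or abs(f[:2]).max()>8: break
bot.move_gripper(60,force=15); bot.pause(.2); s=st(bot,'open')
bot.line_to(s['tcp_pos']+[0,0,30],60); bot.line_to(s['tcp_pos']+[0,0,150],200); s=st(bot,'up')
wr=bot.camera('wrist'); sc=bot.camera('scene')
cv2.imwrite('pics/w10.png',wr[:,:,::-1])
cv2.imwrite('pics/s10.png',cv2.resize(sc[270:345,300:400,::-1],None,fx=8,fy=8,interpolation=cv2.INTER_CUBIC))
E
```

```text
3 t48.40 [530.72 -62.48  44.09] [1.4 0.5 0.5] [ 0.08 -0.05 -0.01]
2 t48.73 [530.59 -62.51  43.  ] [ 0.4  0.9 -0.2] [ 0.1  -0.04 -0.03]
1 t49.07 [530.59 -62.51  41.96] [-0.2  0.2 -0.3] [ 0.05 -0.02  0.03]
0.5 t49.40 [530.6  -62.48  41.5 ] [-0.2  1.1 -0.7] [ 0.01 -0.    0.05]
0 t49.73 [530.89 -62.48  41.14] [ 0.6 -0.4  2.3] [ 0.   -0.27 -0.03]
-0.5 t50.07 [531.18 -62.44  41.  ] [-0.4  0.3  7.6] [ 0.12  0.06 -0.02]
open t51.05 tcp [530.61 -62.49  40.49] F [ 0.8 -0.2  0.5] M [ 0.08 -0.06  0.02] w60.0
up t52.45 tcp [529.75 -62.46 189.19] F [-0.6 -0.1 -0.4] M [ 0.1  -0.02  0.04] w60.2
```

View pics/w10.png

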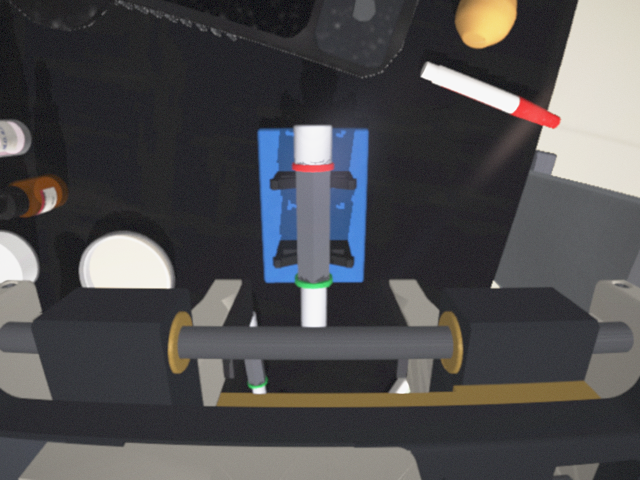

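View pics/s10.png

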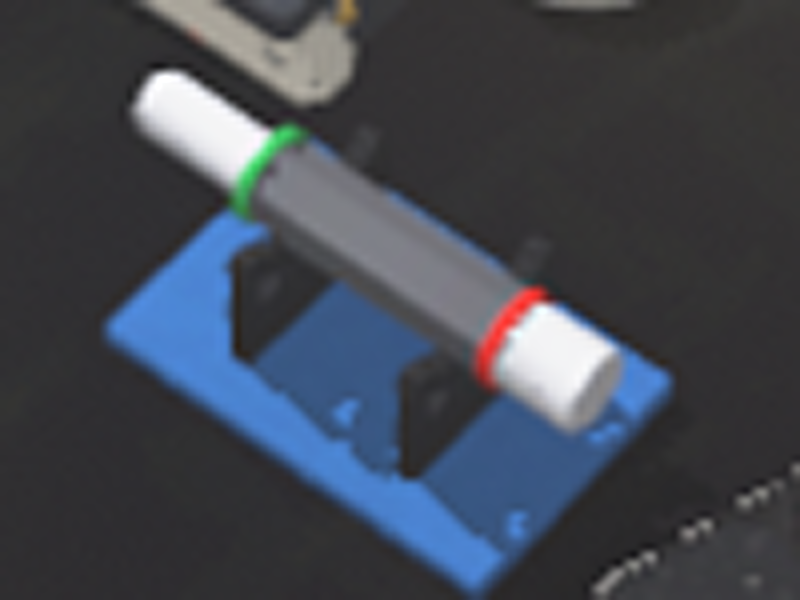

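The gauge lies exactly where it was in the first crop: collars at (270,170) and (512,338), no-go end at (590,390). One quick check of the surroundings, then I'll hand in.

```bash
python3 - <<'E'
from h import *
from plant import bot
a=cv2.imread('pics/scene0.png'); b=bot.camera('scene')[:,:,::-1].copy()
m=(cv2.GaussianBlur(cv2.absdiff(a,b),(5,5),0).max(2)>40).astype(np.uint8)
n,l,s,c=cv2.connectedComponentsWithStats(m)
print([x[:5].tolist() for x in s[1:] if x[4]>15])
bot.close_job()
E
```

```text
[[0, 0, 129, 468, 38843], [31, 59, 27, 6, 57], [124, 66, 264, 198, 12278], [349, 93, 11, 6, 32], [361, 95, 21, 25, 97], [76, 96, 29, 34, 516], [377, 225, 14, 12, 86], [336, 227, 5, 11, 45], [342, 238, 8, 5, 18], [311, 251, 7, 9, 39], [310, 262, 35, 21, 270], [140, 330, 103, 127, 3141], [155, 379, 12, 7, 38], [123, 381, 5, 5, 20], [101, 386, 5, 5, 19], [103, 393, 9, 2, 17], [130, 395, 41, 41, 317]]
the job is handed in; nothing more can be done
```

The bore check is done and handed in at about 52.5 s. The go end went fully home, the no-go end did not enter, and the gauge is back in its cradle.

- **Gauge used:** I took the gauge in the cradle. It measured the right size (scale 1.00 against the 173 mm gauge) and was not one of the two smaller look-alikes.
- **Go end:** it slid in with almost no force and hit a hard stop, where the arm stayed put while the push rose from 7 to 13 N. The depth read 46.4 mm against the nominal 45 mm, which is within calibration. I judged it home from that stop; the pictures agree but are too coarse to show the last millimetre. Side to side, the plug had about 2 mm of play in the bore.
- **No-go end:** I drew the gauge out, turned it end for end, and pressed it centred and square with about 9 N for 1.25 s. It stopped at the face and went no further. The stop read 2.5 mm past the estimated mouth and the go stop 1.4 mm past, so the mouth lies about 2 mm deeper than the cameras put it.
- **Back in the cradle:** contact came at the original height, I let go, and the gauge appears just as it did in the first picture.
- **Surroundings:** comparing the first and last scene pictures, most of the changes fall where the arm and gripper are or were. I did not view that last picture, and the arm hid part of the area behind it, so not every bystander could be confirmed. No unexpected contact forces showed up during the moves.

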